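# Index the pattern wheel and lock it with its drop pin

## Task

Take the locking pin from its wooden stand and put it into the raised guide hole of the pattern wheel's cover, so that it stands there with its foot riding on the wheel. Then turn the wheel by its handle post until the sector with the ring mark shows in the fixed window, feeling for the spot where the pin drops fully home by itself, its head flush on the guide, and let go there. Turn gently and stop as soon as the pin drops: do not strain the pin, and leave the things lying around where they are.

Things in the scene. Friction and masses are not known exactly. Their poses are not given: they have to be found in the camera images.
- base: Fixed turntable base of the pattern wheel, about 250 mm across in all and 46 mm high. Origin on the wheel's vertical axis at the table top; its -x axis points to the window, its -y axis to the guide hole. A fixed metal cover (76 mm radius, top 34 mm above the table) hides the inside of the wheel.
- window (a point): Centre of the window: a flat open metal frame reaching out from the cover over the wheel, open 94 mm along the wheel's rim, 95 mm from the axis; frame top 32 mm above the table.
- bore (a point): Centre of the mouth of the guide hole: top of a 44 mm square, 20 mm tall metal block on the cover, 46 mm above the table, 56 mm from the axis. The hole is vertical, 16 mm wide, chamfered 3 mm, and goes right through. Below it turns a hidden steel ring, part of the wheel: smooth top 22 mm above the table, with one 16.5 mm hole, lightly chamfered.
- wheel: Round wooden wheel, 115 mm radius, top 20 mm above the table, on the base's vertical axis (origin on it at table height, z up). Six sectors: ring, square, cross, two bars, one bar, and one with the handle post. It stays where left, needs 1 to 2 N at the post, and starts 0.8 to 1.45 rad clockwise, from above, of having the ring mark central in the window: turn it counterclockwise.
- mark (a point): Centre of the ring mark (19 mm outside diameter) on the wheel's top, 95 mm from the axis. The wheel's hidden hole comes under the guide hole somewhere while this mark is between 0.35 rad before and 0.35 rad past the window's centre; where differs each time and can only be felt: there the pin drops 13 mm and blocks the wheel but for 1 to 4 mm of play at the post.
- post_top (a point): Centre of the top of the handle post: upright round black post on the wheel, 18 mm diameter, 55 mm tall (top 75 mm above the table), 98 mm from the axis; seen from above, 75 degrees clockwise of the ring mark.
- pin: Loose steel pin, about 0.09 kg: round shank 14 mm thick, 37 mm long, with a chamfered foot; above it a round head, 22 mm diameter, 22 mm tall. Origin at the centre of the foot, z up to the head. Starts upright in the stand, foot 6 mm above the table. Foot height riding on the ring 22 mm; fully home, head on the guide, 9 mm. Not to be loaded with more than 15 N against the wheel.
- stand: Fixed wooden block, 44 x 44 x 30 mm, with a 16 mm hole 24 mm deep in its top, in which the pin starts. Origin at the centre of its underside.
- vial: Bystander: corked glass vial standing upright, 23 mm diameter, 55 mm tall. Origin at the centre of its underside.
- eraser: Bystander: eraser, 19 x 42 x 12 mm, lying flat. Origin at the centre of its underside.
- paint_tube: Bystander: paint tube, 38 x 110 x 27 mm, lying flat. Origin at the centre of its underside.
There are look-alikes about, which are no part of the job. Leave any red look-alike of the pin alone.

How it is judged:
On the way:
1. the pin stands in the guide hole with its foot riding on the wheel, let go (horizontal distance between pin and bore below 0.006 m and z of pin in the frame of base between 0.018 and 0.026 m and angle between pin's own z axis and vertical below 0.2 rad and contact force between the fingers and pin below 0.1 N), for 0.2 s.
At the end, for the whole second after the job is handed in: The pin stands upright (0.15 rad) in the guide hole, foot within 4 mm of its axis and less than 12 mm above the table (dropped home through the ring); the ring mark is within 42 mm of the window's centre; pin and wheel at rest (horizontal distance between pin and bore below 0.004 m and z of pin in the frame of base below 0.012 m and angle between pin's own z axis and vertical below 0.15 rad and horizontal distance between mark and window below 0.042 m and linear speed of pin below 0.02 m/s and angular speed of wheel below 0.05 rad/s); the robot touches nothing.
It fails at once if the pin is strained: more than 15 N between the pin and the wheel (contact force between pin and wheel above 15 N).
It fails at once if a bystander is moved more than 20 mm (distance of any of vial, eraser, paint_tube from where it was at the start of the episode above 0.02 m).
It also fails if it takes over 70 s, if anything falls off the work surface, if the arm or the gripper's body presses on something with over 40 N, if the wrist force passes 120 N, or if a joint passes its speed limit or range.

## Robot

A 6-joint arm with a two-finger parallel gripper is mounted at the origin on a cart in front of the work surface, level with it; the furniture and walls round the work are solid. World frame = base frame: x ahead of the robot, y to its left, z up, the work surface at z = 0. Lengths are in m, angles in rad, forces in N, time in s.
With the tool pointing down it reaches from about 0.35 to 0.975 m from the base axis. Payload 4.9 kg.
Tool frame: the origin (TCP) lies midway between the tips of the shut fingers; the grasp point (between the pads) lies 19 mm behind it; z points along the fingers, y is the line along which they close (so a half turn about z gives the same grasp; the last joint's range is limited). The gripper opens to 85 mm and grips with 20 to 120 N. Pads are 22 mm wide; open, the fingers measure 114 mm over their backs; the gripper's body (76 mm by 85 mm) begins 54 mm behind the grasp point. The pads swing forward as they close: fully open they stand 13 mm farther back than shut.
Start: joints at [1.116, 0.053, 1.613, -0, 1.476, -0.119], TCP at [0.206, 0.59, 0.231] pointing down, gripper open.
Joint ranges: [-3.01, 3.01], [-1.01, 2.22], [0.06, 2.58], [-1.02, 4.17], [0.09, 2.62], [-3.14, 3.14]. Speed limits (rad/s): [2.57, 2.57, 3.14, 3.14, 3.14, 3.14].

## Interface

Orientations are given as a rotation vector (axis times angle).
In Python, from station import telemetry, optics, ctrl gives the robot as it stands.
- The arm moves only by the shell command python3 -m pendant 'ROWS' [FORCE]. ROWS is JSON, one flat list of numbers, 7 for each row, row after row: the turn, a rotation vector about the tool's x, y, z as a fraction of full scale, then the shift along the tool's x, y, z as a fraction of full scale, then the opening, from 0 (shut) to 1 (fully open). In form: [ax, ay, az, tx, ty, tz, fingers, ax, ay, az, tx, ty, tz, fingers, ...]. A call has 1 to 12 rows; each row is the pose to reach, as a shift and turn from the pose commanded when the call began, along the tool's axes at that moment; what a row does not reach only later rows make up. Full scale, the value 1, is 300 mm for a shift and 30 degrees for a turn. A row lasts 1/8 s, in which the tool goes at most 62.5 mm and 10.7 degrees, less where a joint would pass 70% of its speed; a pose out of reach is approached as far as the arm can. A call with a number of a shift or a turn outside -1 to 1 is refused whole. A call with a gripper value outside its range is refused whole. The fingers move at their own pace and stop on an object; FORCE is the grip in N (left out, the last holds). Time passes only in rows, so rows that repeat a pose let the fingers close. It gives the time, the measured TCP pose, the force, the opening and the grip force at its end, in the units of the state.
- telemetry.get_obs(): the state, without advancing time (a new reading comes with each control period).
- optics.get_image(name): name is "scene" or "top" or "wrist"; returns a dict with "image" (384x512x3 uint8, red, green, blue), "depth" (384x512 float32, m along the optical axis (not along the pixel's ray), 0 where there is no reading), "fx", "fy", "cx", "cy" (pixels), "rvec" (rotation vector, rad) and "tvec" (3), from world to camera coordinates, as OpenCV has them. Camera axes: x right, y down, z forward; pixel columns grow to the right and rows downward; lengths in m; the calibration is good to about 2 mm. A picture is of the moment at which its call begins.
- ctrl.finish_job(): hands the job in; it is judged then, once.
The state is a dict: "t": time; "q": joint angles; "dq": joint speeds; "effort": joint torques, N m; "tool_pos": TCP position; "tool_rot": TCP orientation; "contact_force": force on the tool from outside, world axes, zero at the start; "wrist_torque": the same for the moment, N m; "opening": finger opening in m; "grip_force": force on a finger pad.
Only numpy, scipy, OpenCV 4.12 (cv2) and the standard library are available. Lean on these libraries where they do the work, as an engineer would, in place of code of your own. Each camera call takes 0.05 s, during which the arm holds its last target. There are 200 camera calls.

## Working session

There is one attempt and no reset: what is moved stays moved. The work goes in short steps, Python scripts to look and compute and a shell command to move; the robot and the scene stay as the last step left them, time stands still between calls to the robot, and variables do not carry over. Pictures are saved under pics/ and viewed, at most 11 in all, crops included, and the job is handed in when it is done.

```bash
mkdir -p pics; ls; cat > h.py <<'E'
import numpy as np, cv2
from station import telemetry, optics, ctrl
from scipy.spatial.transform import Rotation as R
def cam(n):
    d=optics.get_image(n); d["Rm"]=R.from_rotvec(np.array(d["rvec"]).ravel()).as_matrix(); d["t"]=np.array(d["tvec"]).ravel(); return d
def save(d,f): cv2.imwrite("pics/"+f,cv2.cvtColor(d["image"],cv2.COLOR_RGB2BGR))
def plane(d,u,v,z):
    r=d["Rm"].T@np.array([(u-d["cx"])/d["fx"],(v-d["cy"])/d["fy"],1]); c=-d["Rm"].T@d["t"]
    return c+r*(z-c[2])/r[2]
def pt(d,u,v):
    Z=d["depth"][int(v),int(u)]
    return d["Rm"].T@(np.array([(u-d["cx"])/d["fx"]*Z,(v-d["cy"])/d["fy"]*Z,Z])-d["t"])
def proj(d,p):
    q=d["Rm"]@np.array(p)+d["t"]; return np.array([d["fx"]*q[0]/q[2]+d["cx"],d["fy"]*q[1]/q[2]+d["cy"]])
def tool():
    o=telemetry.get_obs(); return np.array(o["tool_pos"]),R.from_rotvec(o["tool_rot"]).as_matrix(),o
E
python3 - <<'E'
from h import *
for n in("top","scene"):
    d=cam(n); save(d,n+"0.png"); print(n,-d["Rm"].T@d["t"],d["fx"])
o=tool(); print(o[0],o[1].round(3),o[2])
E
```

```text
pics
top [ 0.43455372 -0.03435791  1.56519221] 450.41312282375316
scene [-0.15359516 -0.36977305  0.51553558] 359.9829867779662
[0.20569751 0.58956861 0.23017721] [[-0.944  0.329 -0.001]
 [ 0.329  0.944 -0.002]
 [ 0.    -0.002 -1.   ]] {'t': 0.1, 'q': array([ 1.11600114e+00,  5.32843518e-02,  1.61417810e+00, -1.38433146e-05,
        1.47601856e+00, -1.19020427e-01]), 'dq': array([ 0.00061809, -0.00204944, -0.003167  ,  0.00103247, -0.00338189,
        0.00069113]), 'effort': array([-2.37777049e-04, -3.94907141e+01, -3.71359885e+01, -1.39284912e-04,
        4.03576589e-03, -3.53799055e-05]), 'tool_pos': array([0.20569751, 0.58956861, 0.23017721]), 'tool_rot': array([-5.24870167e-01, -3.09690705e+00,  2.85062905e-03]), 'contact_force': array([5.47827590e-01, 2.85210818e-01, 9.50994816e-05]), 'wrist_torque': array([ 0.00648413, -0.02094738, -0.00538543]), 'grip_force': 0.0, 'opening': 0.08511321510517202}
```

View pics/top0.png

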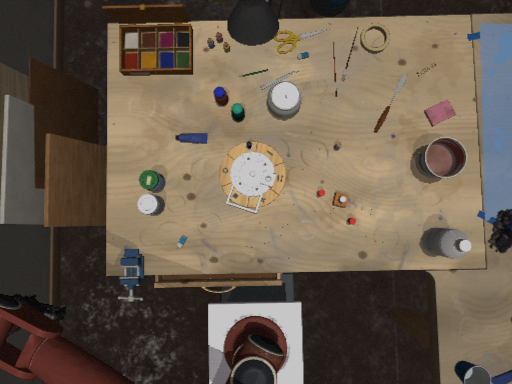

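View pics/scene0.png

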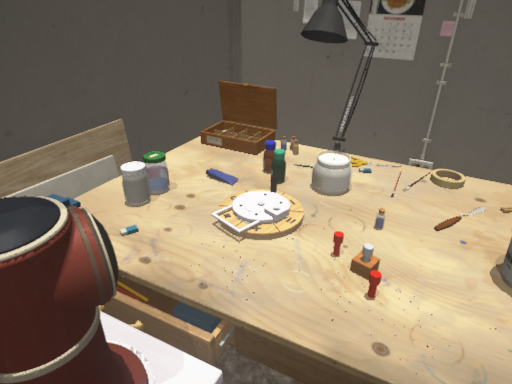

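The top view shows the wheel at about (252,175), with the window frame at (244,200) and the black post at (249,145). The stand with the pin is at (341,199), between two red look-alikes at (321,193) and (351,221). The vial is at (337,146). I'll zoom in.

```bash
python3 - <<'E'
from h import *
a=cv2.imread("pics/top0.png")
c=cv2.resize(a[130:225,210:300],None,fx=6,fy=6,interpolation=cv2.INTER_CUBIC)
b=cv2.resize(a[180:235,310:365],None,fx=4,fy=4,interpolation=cv2.INTER_CUBIC)
o=np.zeros((570,760,3),np.uint8);o[:,:540]=c;o[:220,540:]=b
cv2.imwrite("pics/crop1.png",o)
d=cam("top")
for n,u,v,z in(("pin",342,199,.065),("wheel",252,175,.02),("post",249,145,.075),("window",244,200,.032),("bore?",262,171,.046)):
    print(n,plane(d,u,v,z).round(4),pt(d,u,v).round(4))
E
```

```text
pin [ 0.495  -0.3004  0.065 ] [ 0.4949 -0.2998  0.0684]
wheel [ 0.5855 -0.0015  0.02  ] [ 0.5831 -0.002   0.0452]
post [0.6811 0.0056 0.075 ] [0.6812 0.0056 0.0745]
window [0.4994 0.027  0.032 ] [0.4998 0.0274 0.0215]
bore? [ 0.5959 -0.0362  0.046 ] [ 0.5975 -0.0362  0.0313]
```

View pics/crop1.png

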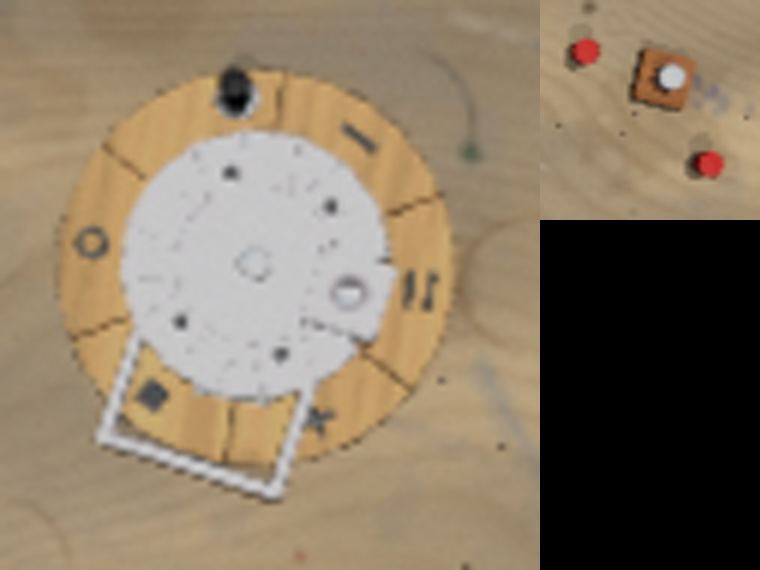

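The wheel's ring mark is at crop (91,243), the bore at (349,293), the axis dot at (254,264) and the post at (235,85). The pin head is at crop (672,76). I'll convert these to world points, check them against the given sizes, and refine the pin and bore by colour.

```bash
python3 - <<'E'
from h import *
d=cam("top")
f=lambda x,y,z:plane(d,210+(x+.5)/6-.5,130+(y+.5)/6-.5,z)
ax=f(254,264,.034);b=f(349,293,.046);m=f(91,243,.02);p=f(235,82,.075)
# wheel outline by colour mask
hsv=cv2.cvtColor(d["image"],cv2.COLOR_RGB2HSV)
fr=[f(103,437,.032),f(272,493,.032)]
w=(fr[0]+fr[1])/2
for n,q in(("bore",b),("mark",m),("post",p),("winedge",w)):
    print(n,q.round(4),"r",np.hypot(*(q-ax)[:2]).round(4),"ang",np.degrees(np.arctan2(*(q-ax)[1::-1])).round(1))
print("axis",ax.round(4), "frame dir",(fr[0]-fr[1]).round(3))
print("pin",plane(d,310+(672.5-540)/4-.5,180+76.5/4-.5,.065))
# scene view checks
s=cam("scene")
h2=cv2.cvtColor(s["image"],cv2.COLOR_RGB2HSV)
for n,q in(("bore",b),("post",p),("pin",[.495,-.3,.065])): print(n,proj(s,q).round(1))
x,y=proj(s,[.495,-.3,.054]).astype(int)
reg=s["image"][y-20:y+20,x-20:x+20].astype(int)
mk=((reg.max(2)-reg.min(2)<30)&(reg.min(2)>90)).astype(np.uint8)
v,u=np.nonzero(mk); print("scene pin blob",u.mean()+x-20,v.mean()+y-20,len(u),v.min()+y-20,v.max()+y-20)
for nm,(u0,v0) in {"vial":(337,146)}.items(): print(nm,plane(d,u0,v0,.055))
for u0,v0 in((321,193),(351,221)): print("red",plane(d,u0,v0,.06))
E
```

```text
bore [ 0.5703 -0.0552  0.046 ] r 0.0567 ang -109.3
mark [0.6044 0.0922 0.02  ] r 0.0951 ang 80.7
post [0.687  0.0063 0.075 ] r 0.0983 ang 4.6
winedge [0.4755 0.0382 0.032 ] r 0.1203 ang 160.7
axis [ 0.589  -0.0016  0.034 ] frame dir [0.034 0.095 0.   ]
pin [ 0.49621277 -0.30255863  0.065     ]
bore [275.8 208.1]
post [273.7 175.4]
pin [366.9 245.2]
scene pin blob 367.2133333333333 251.10666666666668 150 243 261
vial [ 0.67490847 -0.29140822  0.055     ]
red [ 0.51661686 -0.2319245   0.06      ]
red [ 0.42150864 -0.32871857  0.06      ]
```

The points fit: post radius 98 mm, mark 95 mm and bore 57 mm. The bore direction is 90° from the window, and the mark needs about 80° counterclockwise. I'm starting to move, going to a point above the pin in a few legs with about 114° of turn so the fingers close clear of the red look-alikes.

```bash
python3 -m pendant '[0,0,1,-0.967,-0.633,0,1, 0,0,1,-0.967,-0.633,0,1, 0,0,1,-0.967,-0.633,0,1, 0,0,1,-0.967,-0.633,0,1, 0,0,1,-0.967,-0.633,0,1, 0,0,1,-0.967,-0.633,0,1, 0,0,1,-0.967,-0.633,0,1, 0,0,1,-0.967,-0.633,0,1]' 40
cat > to.py <<'E'
# how far to a target x y z yaw_y(deg): in the pendant's units
import sys; from h import *
p,M,o=tool(); x,y,z,w=map(float,sys.argv[1:5])
yw=np.degrees(np.arctan2(M[1,1],M[0,1])); s=M.T@(np.array([x,y,z])-p)
w=np.radians(w); T=np.array([[-np.sin(w),np.cos(w),0],[np.cos(w),np.sin(w),0],[0,0,-1]]).T
T=np.c_[[np.sin(w)*-1,np.cos(w),0],[np.cos(w),np.sin(w),0],[0,0,-1]]
if np.linalg.det(T)<0: T[:,0]*=-1
print("pos",p.round(4),"yaw_y",yw.round(1),"shift",(s/.3).round(4),"turn",(np.degrees(R.from_matrix(M.T@T).as_rotvec())/30).round(4),"F",np.array(o["contact_force"]).round(2),"open",round(o["opening"],4),"grip",round(o["grip_force"],1),"t",o["t"],"q6",round(o["q"][5],2))
E
python3 to.py .4957 -.3015 .15 -43
```

```text
t: 1.25
tool_pos: [0.4169, 0.3155, 0.2312]
tool_rot: [-1.308, -2.856, -0.0]
contact_force: [0.1, 1.0, 0.5]
opening: 0.0853
grip_force: 0.0
pos [0.4169 0.3155 0.2312] yaw_y 40.8 shift [-1.7294 -1.1441  0.27  ] turn [-9.0000e-04 -8.0000e-04  2.7921e+00] F [0.06 1.04 0.47] open 0.0853 grip 0.0 t 1.25 q6 -0.21
```

```bash
python3 -m pendant '[0,0,1,-0.87,-0.57,0,1, 0,0,1,-0.87,-0.57,0,1, 0,0,1,-0.87,-0.57,0,1, 0,0,1,-0.87,-0.57,0,1, 0,0,1,-0.87,-0.57,0,1, 0,0,1,-0.87,-0.57,0,1, 0,0,1,-0.87,-0.57,0,1]' 
python3 to.py .4957 -.3015 .15 -43
```

```text
t: 2.12
tool_pos: [0.4581, 0.007, 0.2312]
tool_rot: [-2.002, -2.421, -0.001]
contact_force: [0.2, -0.1, 0.3]
opening: 0.0853
grip_force: 0.0
pos [0.4581 0.007  0.2312] yaw_y 10.8 shift [-1.0337 -0.0699  0.27  ] turn [-8.0000e-04 -1.3000e-03  1.7941e+00] F [ 0.18 -0.13  0.29] open 0.0853 grip 0.0 t 2.125 q6 -0.34
```

```bash
python3 -m pendant '[0,0,1,-1,-0.067,0.1,1, 0,0,1,-1,-0.067,0.1,1, 0,0,1,-1,-0.067,0.1,1, 0,0,1,-1,-0.067,0.1,1, 0,0,1,-1,-0.067,0.1,1, 0,0,1,-1,-0.067,0.1,1, 0,0,1,-1,-0.067,0.1,1]' 
python3 -m pendant '[0,0,0.8,0,0,0.1,0.7, 0,0,0.8,0,0,0.1,0.7, 0,0,0.8,0,0,0.1,0.7, 0,0,0.8,0,0,0.1,0.7]'
python3 to.py .4957 -.3015 .13 -43
python3 - <<'E'
from h import *
d=cam("wrist"); save(d,"w1.png"); print(proj(d,[.4957,-.3015,.065]), -d["Rm"].T@d["t"])
E
```

```text
t: 3.0
tool_pos: [0.4953, -0.2905, 0.201]
tool_rot: [-2.558, -1.822, -0.0]
contact_force: [-0.1, -0.6, 0.0]
opening: 0.0853
grip_force: 0.0
t: 3.5
tool_pos: [0.4951, -0.2904, 0.1717]
tool_rot: [2.881, 1.252, 0.001]
contact_force: [0.7, -0.1, -0.7]
opening: 0.0598
grip_force: 0.0
pos [ 0.4951 -0.2904  0.1717] yaw_y -43.0 shift [-0.0257  0.0265  0.139 ] turn [ 0.0008 -0.0007 -0.0008] F [ 0.65 -0.08 -0.72] open 0.0598 grip 0.0 t 3.5 q6 0.09
[266.65094079 203.52131276] [ 0.54250754 -0.23839534  0.31279044]
```

View pics/w1.png

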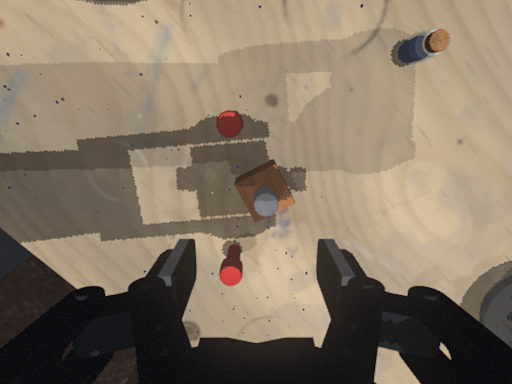

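The pin head shows at (265,203), within about 1 px of the prediction, and the red look-alikes are clear of the finger line. I'll align, descend and grip.

```bash
python3 -m pendant '[0,0,0,-0.027,0.0265,0.1,0.7, 0,0,0,-0.027,0.0265,0.2,0.7, 0,0,0,-0.027,0.0265,0.3,0.6, 0,0,0,-0.027,0.0265,0.4,0.6, 0,0,0,-0.027,0.0265,0.446,0.5, 0,0,0,-0.027,0.0265,0.446,0.5, 0,0,0,-0.027,0.0265,0.446,0.5]' 
python3 to.py .4957 -.3015 .037 -43
python3 -m pendant '[0,0,0,0,0,0,0, 0,0,0,0,0,0,0, 0,0,0,0,0,0,0, 0,0,0,0,0,0,0,0,0,0,0,0,0,0]' 40
python3 to.py .4957 -.3015 .037 -43
```

```text
t: 4.42
tool_pos: [0.4957, -0.3045, 0.0391]
tool_rot: [2.881, 1.247, 0.002]
contact_force: [0.0, -0.6, 1.2]
opening: 0.043
grip_force: 0.0
pos [ 0.4957 -0.3045  0.0391] yaw_y -43.2 shift [ 0.0073 -0.0067  0.0069] turn [ 0.0048 -0.0003 -0.007 ] F [ 0.05 -0.57  1.22] open 0.043 grip 0.0 t 4.425 q6 0.08
t: 5.05
tool_pos: [0.4954, -0.3045, 0.0391]
tool_rot: [2.882, 1.246, 0.001]
contact_force: [-1.8, 1.9, 7.2]
opening: 0.0203
grip_force: 39.2
pos [ 0.4954 -0.3045  0.0391] yaw_y -43.2 shift [ 0.0081 -0.0062  0.0069] turn [ 0.0034 -0.0005 -0.0081] F [-1.8   1.92  7.18] open 0.0203 grip 39.2 t 5.05 q6 0.08
```

```bash
python3 -m pendant '[0,0,0,0,0,-0.05,0, 0,0,0,0,0,-0.15,0, 0,0,0,0,0,-0.3,0, 0,0,0,0,0,-0.35,0, 0,0,0,0,0,-0.35,0, 0,0,0,0,0,-0.35,0]' 
python3 to.py .5703 -.0552 .144 -60
python3 - <<'E'
from h import *
d=cam("wrist"); save(d,"w2.png")
E
```

```text
t: 5.8
tool_pos: [0.4936, -0.3032, 0.1403]
tool_rot: [-2.881, -1.245, 0.003]
contact_force: [0.4, 0.4, -1.2]
opening: 0.0205
grip_force: 40.7
pos [ 0.4936 -0.3032  0.1403] yaw_y -43.2 shift [ 0.7773 -0.3801 -0.0113] turn [-0.0066  0.0015  0.5586] F [ 0.36  0.4  -1.19] open 0.0205 grip 40.7 t 5.8 q6 0.08
```

View pics/w2.png

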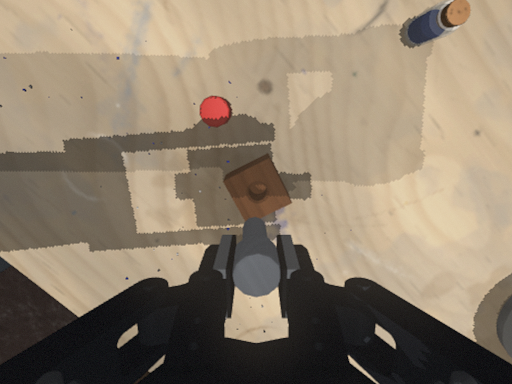

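The pin is held upright, with the head top at about (257,273) and the foot at about (255,222). The stand is empty. I'll work out its offset from the TCP and its tilt.

```bash
python3 - <<'E'
from h import *
d=cam("wrist"); p,M,o=tool()
im=d["image"].astype(int)
g=cv2.cvtColor(d["image"],cv2.COLOR_RGB2GRAY)
for v in(219,222,228,235,245,260,270,280,290,296): print(v,g[v,228:288:3])
print("col",g[212:300:3,256])
for dx in(0,.003,.006,-.003):
    c=p+M@np.array([dx,0,0]); ht=c+[0,0,.026]; ft=c-[0,0,.033]
    print(dx,"headtop",proj(d,ht).round(1),"front/back edge",proj(d,ht+M@[.011,0,0]).round(1),proj(d,ht-M@[.011,0,0]).round(1),"foot",proj(d,ft).round(1),proj(d,ft+M@[.006,0,0]).round(1))
E
```

```text
219 [ 76 110 106 103 109 102  80  72  73  74  73  84  97 103 106 102 106 161
 164 159]
222 [109 109 107 107 104 108  69  72  75  75  74  73  87 130 134 124 154 151
 148 141]
228 [ 40 104 106 105 107  71  71  73  75  73  73  74  72 119 117 114 105  93
 152 175]
235 [ 68  64  30 104  84  69  72  72  74  77  74  74  72 100 103 113  93  32
  69  66]
245 [ 72  37  34  74  72  72  73  76  74  74  74  72  76  74  74  70 135  36
  50  72]
260 [ 32  37  59  74  91 105 107 111 112 109 107 109 106 108 105  91  74  42
  34  56]
270 [ 41  34  92 105 107 110 108 105 105 107 109 106 105 107 105 106 105  90
  37  41]
280 [ 38  32  99 104 104 107 106 108 107 106 105 105 106 105 106 106 103  79
  38  42]
290 [ 41  33 150 193 135 103 104 104 105 107 108 104 102 104 101 164 211  24
  41  39]
296 [ 42  31 177 192 192 192 202 209 161 130 144 173 202 207 206 205 206  92
  41  43]
col [ 88  87  73  75  75  74  72  74  72  75  75  72  76  74 101 106 108 107
 108 108 106 106 105 107 107 110 109 107 118 202]
0 headtop [258.1 280.2] front/back edge [258.2 256.7] [258.1 302.6] foot [258.  227.8] [258.  218.5]
0.003 headtop [258.1 273.9] front/back edge [258.2 250.1] [258.1 296.6] foot [258.  223.2] [258.  213.8]
0.006 headtop [258.2 267.6] front/back edge [258.2 243.5] [258.1 290.5] foot [258.  218.5] [258.  209.1]
-0.003 headtop [258.1 286.4] front/back edge [258.2 263.3] [258.1 308.5] foot [258.  232.3] [258.  223.2]
```

```bash
python3 -m pendant '[0,0,0.2,0.2,-0.1,0,0, 0,0,0.4,0.4,-0.2,0,0, 0,0,0.56,0.6,-0.3,0,0, 0,0,0.56,0.77,-0.38,0,0, 0,0,0.56,0.77,-0.38,0,0, 0,0,0.56,0.77,-0.38,0,0, 0,0,0.56,0.77,-0.38,0,0, 0,0,0.56,0.77,-0.38,0,0]' 
python3 to.py .5685 -.0562 .09 -60
```

```text
t: 6.9
tool_pos: [0.5695, -0.059, 0.1423]
tool_rot: [-3.036, -0.809, 0.001]
contact_force: [0.1, -0.5, -1.1]
opening: 0.0206
grip_force: 40.7
pos [ 0.5695 -0.059   0.1423] yaw_y -60.2 shift [ 0.0017 -0.0096  0.1743] turn [-0.0003  0.0008 -0.0054] F [ 0.13 -0.52 -1.13] open 0.0206 grip 40.7 t 6.9 q6 0.82
```

```bash
python3 -m pendant '[0,0,0,0.0017,-0.0096,0.1,0, 0,0,0,0.0017,-0.0096,0.16,0, 0,0,0,0.0017,-0.0096,0.16,0, 0,0,0,0.0017,-0.0096,0.16,0]' 
python3 to.py .5685 -.0562 .09 -60
python3 - <<'E'
from h import *
d=cam("wrist"); t=cam("top"); s=cam("scene"); p,M,o=tool()
A=lambda d,u,v,w,h,f:cv2.resize(cv2.cvtColor(d["image"],cv2.COLOR_RGB2BGR)[v:v+h,u:u+w],None,fx=f,fy=f,interpolation=cv2.INTER_CUBIC)
o=np.zeros((600,800,3),np.uint8)
o[:440,:480]=A(d,180,130,160,146,3)[:438] if 0 else cv2.resize(A(d,180,130,160,146,1),(480,440),interpolation=cv2.INTER_CUBIC)
b=proj(s,[.57,-.055,.06]).astype(int); o[:320,480:]=A(s,b[0]-20,b[1]-25,40,40,8)
cv2.imwrite("pics/w3.png",o); cv2.imwrite("pics/w3full.png",cv2.cvtColor(d["image"],cv2.COLOR_RGB2BGR)); print(b)
print("bore in wrist",proj(d,[.5703,-.0552,.046]).round(1),"TCP foot",proj(d,p-[0,0,.033]).round(1),"foot+x3",proj(d,p-[0,0,.033]+M@[.003,0,0]).round(1),"+y3",proj(d,p-[0,0,.033]+M@[0,.003,0]).round(1))
E
```

```text
t: 7.4
tool_pos: [0.5694, -0.0552, 0.0952]
tool_rot: [3.035, 0.811, 0.001]
contact_force: [0.8, 0.0, -1.9]
opening: 0.0201
grip_force: 40.7
pos [ 0.5694 -0.0552  0.0952] yaw_y -60.1 shift [-0.0041  0.0013  0.0174] turn [ 0.0014 -0.0014 -0.002 ] F [ 0.84  0.04 -1.89] open 0.0201 grip 40.7 t 7.4 q6 0.82
[275 203]
bore in wrist [258.  216.9] TCP foot [257.6 227.1] foot+x3 [257.6 222.5] +y3 [262.6 227.1]
```

View pics/w3.png

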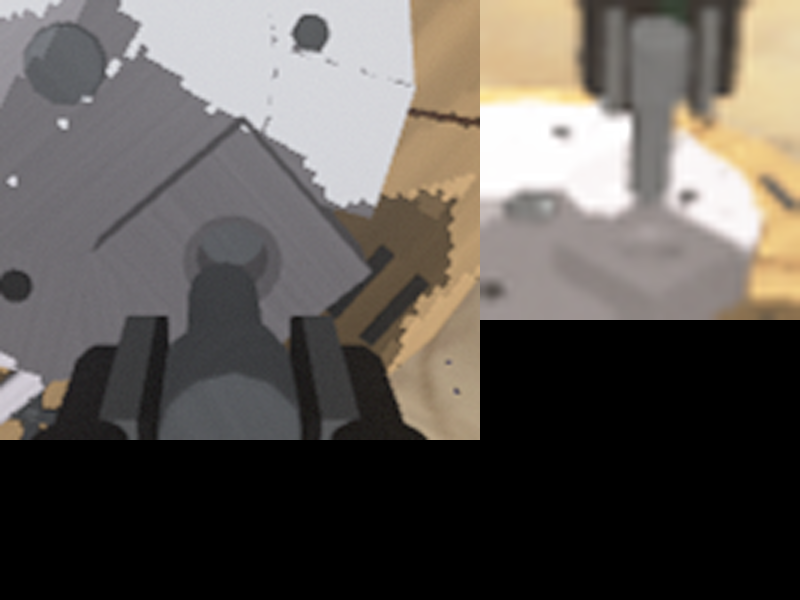

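The foot at (255,221) sits about 1.5 mm to the −y side of the bore centre at (257.4,217.6), and otherwise lines up. I'll correct that and descend slowly.

```bash
python3 -m pendant '[0,0,0,0.0015,0.0055,0.01,0, 0,0,0,0.0015,0.0055,0.03,0, 0,0,0,0.0015,0.0055,0.045,0, 0,0,0,0.0015,0.0055,0.06,0, 0,0,0,0.0015,0.0055,0.07,0, 0,0,0,0.0015,0.0055,0.08,0,0,0,0,0.0015,0.0055,0.08,0]' 
python3 to.py .5685 -.0562 .057 -60
```

```text
t: 8.43
tool_pos: [0.5699, -0.056, 0.0702]
tool_rot: [-3.035, -0.812, 0.001]
contact_force: [-1.2, 0.0, -1.0]
opening: 0.0202
grip_force: 40.7
pos [ 0.5699 -0.056   0.0702] yaw_y -60.0 shift [-0.0043 -0.0017  0.044 ] turn [-0.0006  0.0007 -0.0012] F [-1.17  0.04 -1.  ] open 0.0202 grip 40.7 t 8.425 q6 0.82
```

```bash
python3 -m pendant '[0,0,0,0,0,0.01,0, 0,0,0,0,0,0.02,0, 0,0,0,0,0,0.03,0, 0,0,0,0,0,0.038,0, 0,0,0,0,0,0.038,0]' 
python3 - <<'E'
from h import *
d=cam("wrist"); s=cam("scene"); print(tool()[0])
A=lambda d,u,v,w,h,f:cv2.resize(cv2.cvtColor(d["image"],cv2.COLOR_RGB2BGR)[v:v+h,u:u+w],None,fx=f,fy=f,interpolation=cv2.INTER_CUBIC)
o=np.zeros((450,800,3),np.uint8)
o[:438,:480]=A(d,180,150,160,146,3)
o[:320,480:]=A(s,255,178,40,40,8)
cv2.imwrite("pics/w4.png",o)
E
```

```text
t: 9.05
tool_pos: [0.5699, -0.056, 0.0587]
tool_rot: [-3.035, -0.812, 0.001]
contact_force: [-0.1, 0.4, -1.2]
opening: 0.0206
grip_force: 40.7
[ 0.57009672 -0.05606945  0.05912688]
```

View pics/w4.png

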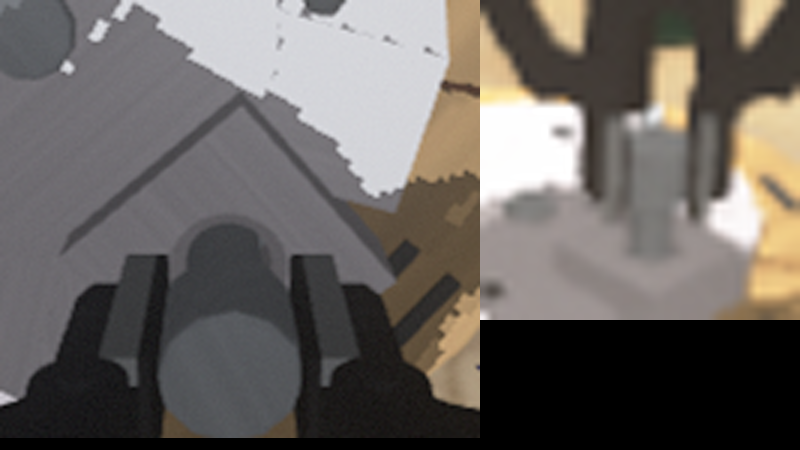

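The shank stands centred in the chamfer at crop (228,245), with the foot about 4 mm above the ring. I'll lower it 3 mm and release.

```bash
python3 -m pendant '[0,0,0,0,0,0.004,0, 0,0,0,0,0,0.009,0, 0,0,0,0,0,0.009,0]' 20
python3 -m pendant '[0,0,0,0,0,0,0.4, 0,0,0,0,0,0,0.4, 0,0,0,0,0,0,0.5, 0,0,0,0,0,0,0.5, 0,0,0,0,0,-0.1,0.5, 0,0,0,0,0,-0.25,0.5, 0,0,0,0,0,-0.4,0.5, 0,0,0,0,0,-0.4,0.5]' 
python3 to.py .65 -.0 .15 -85
python3 - <<'E'
from h import *
for n in("top","scene"):
    d=cam(n)
    for z in(.081,.068,.046):
        u,v=proj(d,[.5703,-.0552,z]); print(n,z,u.round(1),v.round(1),pt(d,u,v).round(4))
s=cam("scene")
b=cv2.resize(cv2.cvtColor(s["image"],cv2.COLOR_RGB2BGR)[160:230,210:310],None,fx=6,fy=6,interpolation=cv2.INTER_CUBIC); cv2.imwrite("pics/s5.png",b)
E
```

```text
t: 9.52
tool_pos: [0.5699, -0.056, 0.0562]
tool_rot: [-3.035, -0.812, 0.0]
contact_force: [-0.7, 0.5, -1.4]
opening: 0.0202
grip_force: 40.7
t: 10.52
tool_pos: [0.573, -0.0567, 0.182]
tool_rot: [3.03, 0.811, 0.014]
contact_force: [0.6, 0.3, -0.3]
opening: 0.0426
grip_force: 0.0
pos [ 0.573  -0.0567  0.182 ] yaw_y -60.0 shift [ 0.3158 -0.0362  0.1087] turn [ 0.0095 -0.0162  0.8322] F [ 0.56  0.3  -0.27] open 0.0426 grip 0.0 t 10.525 q6 0.82
top 0.081 267.9 177.5 [ 0.5344 -0.0497  0.4732]
top 0.068 267.8 177.8 [ 0.5336 -0.0496  0.4731]
top 0.046 267.8 178.4 [ 0.5325 -0.0494  0.4691]
scene 0.081 276.3 196.1 [ 0.5689 -0.0558  0.0818]
scene 0.068 276.1 200.6 [ 0.5604 -0.0595  0.0741]
scene 0.046 275.8 208.1 [ 0.5623 -0.0587  0.0512]
```

View pics/s5.png

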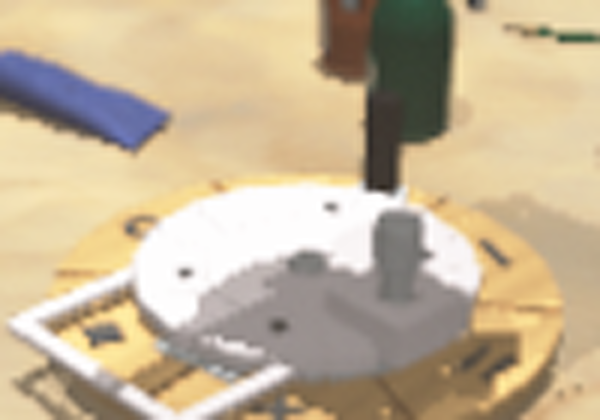

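The pin stands upright in the guide, with its head at scene (276,200) and its top at 0.082 m, so it is riding on the ring. The post at crop (383,140) is clear on both sides. I'll go over the post next, with the fingers straddling it along the tangent.

```bash
python3 to.py .687 .0063 .12 -85.4; python3 - <<'E'
from h import *
d=cam("scene"); print(d["depth"][192:210,276])
E
```

```text
pos [ 0.5694 -0.0559  0.1752] yaw_y -60.0 shift [0.4434 0.0164 0.1835] turn [-0.0017  0.0029  0.8454] F [ 0.06 -0.18  0.24] open 0.0425 grip 0.0 t 10.675 q6 0.82
[1.0355176  1.0120665  0.9105548  0.90548605 0.90065414 0.894327
 0.89305705 0.89124984 0.8939168  0.8946131  0.8969097  0.89863366
 0.90003645 0.89992857 0.9064183  0.9112857  0.90867037 0.91343606]
```

```bash
python3 -m pendant '[0,0,0.3,0.15,0.01,0,0.42, 0,0,0.6,0.3,0.016,0,0.42, 0,0,0.845,0.443,0.016,0.1,0.42, 0,0,0.845,0.443,0.016,0.18,0.42, 0,0,0.845,0.443,0.016,0.18,0.42, 0,0,0.845,0.443,0.016,0.18,0.42,0,0,0.845,0.443,0.016,0.18,0.42]' 
python3 to.py .687 .0063 .043 -85.4
python3 - <<'E'
from h import *
d=cam("wrist"); s=cam("scene"); p,M,o=tool()
print("post top pred",proj(d,[.687,.0063,.075]).round(1),"dropcheck",s["depth"][195:198,276].mean())
g=cv2.cvtColor(d["image"],cv2.COLOR_RGB2HSV)
u,v=proj(d,[.687,.0063,.075]).astype(int)
m=(g[...,2]<60).astype(np.uint8); n,l,st,c=cv2.connectedComponentsWithStats(m)
for i in range(1,n):
    if st[i,4]>150: print(st[i],c[i].round(1))
cv2.imwrite("pics/w6.png",cv2.cvtColor(d["image"],cv2.COLOR_RGB2BGR))
E
```

```text
t: 11.6
tool_pos: [0.6882, 0.0057, 0.1242]
tool_rot: [3.139, 0.126, 0.004]
contact_force: [0.1, -1.0, -0.1]
opening: 0.0358
grip_force: 0.0
pos [0.6882 0.0057 0.1242] yaw_y -85.4 shift [-0.0045 -0.0023  0.2705] turn [ 0.0009 -0.0048 -0.0006] F [ 0.06 -1.01 -0.12] open 0.0358 grip 0.0 t 11.6 q6 1.39
post top pred [256.1 219.4] dropcheck 0.8994205
[ 179   10   69   70 1609] [223.6  56.9]
[243 190  25  41 849] [254.9 210.5]
[    0   236   512   148 38050] [255.5 336.4]
```

View pics/w6.png

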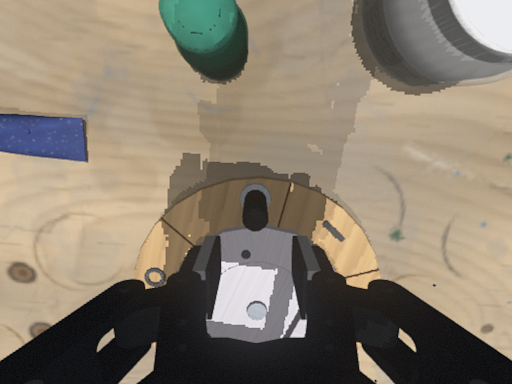

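The post's top is at (255,219) as predicted, centred between the fingers. I'll lower over it.

```bash
python3 -m pendant '[0,0,0,-0.0045,0,0.1,0.42, 0,0,0,-0.0045,0,0.2,0.42, 0,0,0,-0.0045,0,0.27,0.42, 0,0,0,-0.0045,0,0.27,0.42]' 
cat > arc.py <<'E'
# tool centre on the arc: turn by a degrees from now about the wheel's axis; prints pendant units
import sys; from h import *
p,M,o=tool(); c=np.array([.589,-.0016,0])
th=np.degrees(np.arctan2(p[1]-c[1],p[0]-c[0])); print("th",th.round(1),"r",np.hypot(*(p-c)[:2]).round(4),"z",p[2].round(4),"F",np.array(o["contact_force"]).round(2),"t",o["t"],"yaw",np.degrees(np.arctan2(M[1,1],M[0,1])).round(1))
for a in map(float,sys.argv[1:]):
    t=np.radians(th+a); q=c+[.098*np.cos(t),.098*np.sin(t),p[2]]
    print(a,(M.T@(q-p)/.3).round(4)[:2],"turn",round(-a/30,3))
s=cam("scene"); dd=s["depth"][195:198,276].mean(); print("drop",dd.round(3))
hs=cv2.cvtColor(cam("top")["image"],cv2.COLOR_RGB2HSV)
E
python3 arc.py 5 10 15 20 25 30
```

```text
t: 12.2
tool_pos: [0.6848, 0.0061, 0.0395]
tool_rot: [-3.139, -0.126, 0.006]
contact_force: [-0.0, 0.4, -0.4]
opening: 0.0359
grip_force: 0.0
th 4.6 r 0.0961 z 0.0395 F [-0.    0.38 -0.37] t 12.2 yaw -85.4
5.0 [ 0.0051 -0.0285] turn -0.167
10.0 [ 0.0013 -0.0567] turn -0.333
15.0 [-0.0048 -0.0845] turn -0.5
20.0 [-0.0134 -0.1117] turn -0.667
25.0 [-0.0243 -0.1381] turn -0.833
30.0 [-0.0374 -0.1633] turn -1.0
drop 0.898
```

```bash
python3 -m pendant '[0,0,-0.083,0.006,-0.014,0,0.42, 0,0,-0.167,0.005,-0.0285,0,0.42, 0,0,-0.25,0.0035,-0.0427,0,0.42, 0,0,-0.333,0.0013,-0.0567,0,0.42, 0,0,-0.417,-0.0015,-0.0707,0,0.42, 0,0,-0.5,-0.0048,-0.0845,0,0.42, 0,0,-0.583,-0.009,-0.0982,0,0.42, 0,0,-0.667,-0.0134,-0.1117,0,0.42, 0,0,-0.75,-0.0187,-0.125,0,0.42, 0,0,-0.833,-0.0243,-0.1381,0,0.42, 0,0,-0.917,-0.031,-0.1508,0,0.42, 0,0,-1,-0.0374,-0.1633,0,0.42]' 
python3 arc.py 5 10 15 20 25 30
```

```text
t: 13.8
tool_pos: [0.6722, 0.0539, 0.0429]
tool_rot: [2.996, 0.939, 0.004]
contact_force: [0.5, -2.4, 0.7]
opening: 0.036
grip_force: 0.8
th 33.7 r 0.1 z 0.0429 F [ 0.47 -2.45  0.69] t 13.8 yaw -55.2
5.0 [-0.0074 -0.0286] turn -0.167
10.0 [-0.0106 -0.0569] turn -0.333
15.0 [-0.0162 -0.0849] turn -0.5
20.0 [-0.0243 -0.1122] turn -0.667
25.0 [-0.0347 -0.1388] turn -0.833
30.0 [-0.0473 -0.1643] turn -1.0
drop 0.9
```

```bash
python3 -m pendant '[0,0,-0.083,-0.006,-0.0143,0,0.42, 0,0,-0.167,-0.0074,-0.0286,0,0.42, 0,0,-0.25,-0.0088,-0.0429,0,0.42, 0,0,-0.333,-0.0106,-0.0569,0,0.42, 0,0,-0.417,-0.0132,-0.071,0,0.42, 0,0,-0.5,-0.0162,-0.0849,0,0.42, 0,0,-0.583,-0.02,-0.0987,0,0.42, 0,0,-0.667,-0.0243,-0.1122,0,0.42, 0,0,-0.75,-0.0292,-0.1256,0,0.42, 0,0,-0.833,-0.0347,-0.1388,0,0.42]' 
python3 arc.py 2 4 6 8 10 12
python3 - <<'E'
from h import *
d=cam("top"); cv2.imwrite("pics/t7.png",cv2.resize(cv2.cvtColor(d["image"],cv2.COLOR_RGB2BGR)[120:230,190:310],None,fx=5,fy=5,interpolation=cv2.INTER_CUBIC))
E
```

```text
t: 15.15
tool_pos: [0.6399, 0.0822, 0.0424]
tool_rot: [2.724, 1.563, 0.003]
contact_force: [0.6, -1.8, 1.5]
opening: 0.0358
grip_force: 0.8
th 58.7 r 0.098 z 0.0424 F [ 0.56 -1.83  1.49] t 15.15 yaw -30.3
2.0 [-0.0001 -0.0114] turn -0.067
4.0 [-0.0006 -0.0228] turn -0.133
6.0 [-0.0014 -0.0342] turn -0.2
8.0 [-0.0026 -0.0455] turn -0.267
10.0 [-0.0042 -0.0568] turn -0.333
12.0 [-0.0061 -0.068 ] turn -0.4
drop 0.898
```

View pics/t7.png

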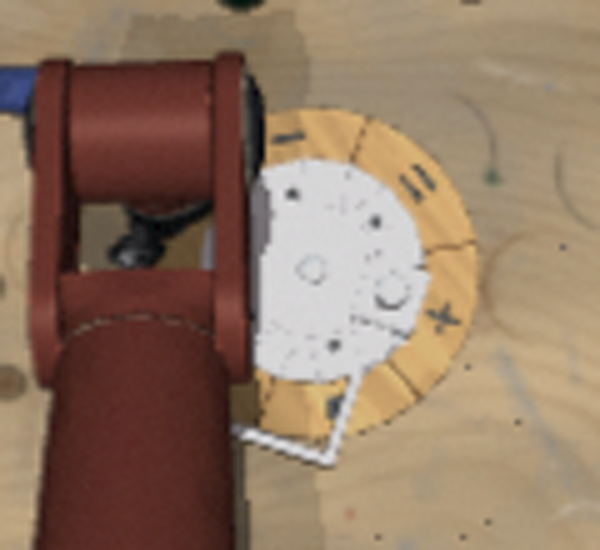

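The wheel has turned about 48°: the cross is now at crop (443,316) and the pin head is still up at (392,290). I'll approach to just short of the earliest possible drop, then take half-degree steps with a check after each.

```bash
cat > ck.py <<'E'
import sys; from h import *
p,M,o=tool(); s=cam("scene"); dd=s["depth"][195:198,276].mean()
F=np.array(o["contact_force"]); th=np.degrees(np.arctan2(p[1]+.0016,p[0]-.589))
print("th %.2f r %.4f F %s drop %.3f t %.2f"%(th,np.hypot(p[0]-.589,p[1]+.0016),F.round(1),dd,o["t"]))
sys.exit(int(dd>.93 or np.hypot(*F[:2])>5))
E
python3 -m pendant '[0,0,-0.033,0,-0.0057,0,0.42, 0,0,-0.067,-0.0001,-0.0114,0,0.42, 0,0,-0.1,-0.0003,-0.0171,0,0.42, 0,0,-0.133,-0.0006,-0.0228,0,0.42, 0,0,-0.167,-0.001,-0.0285,0,0.42, 0,0,-0.2,-0.0014,-0.0342,0,0.42, 0,0,-0.233,-0.002,-0.0398,0,0.42, 0,0,-0.267,-0.0026,-0.0455,0,0.42]' >/dev/null && python3 ck.py && time python3 -m pendant '[0,0,-0.0167,-0.00001,-0.00285,0,0.42]' >/dev/null && python3 ck.py && python3 -m pendant '[0,0,-0.0167,-0.00001,-0.00285,0,0.42]' >/dev/null && python3 ck.py
```

```text
th 67.36 r 0.0977 F [1.6 0.1 0.5] drop 0.898 t 16.30
th 67.85 r 0.0977 F [ 2.3 -0.6  0.9] drop 0.900 t 16.48
th 68.34 r 0.0977 F [ 1.8 -0.3  1. ] drop 0.899 t 16.65
real	0m1.353s
user	0m1.527s
sys	0m0.110s
```

```bash

python3 -m pendant '[0,0,-0.0167,-0.00001,-0.00285,0,0.42]' >/dev/null && python3 ck.py && python3 -m pendant '[0,0,-0.0167,-0.00001,-0.00285,0,0.42]' >/dev/null && python3 ck.py && python3 -m pendant '[0,0,-0.0167,-0.00001,-0.00285,0,0.42]' >/dev/null && python3 ck.py && python3 -m pendant '[0,0,-0.0167,-0.00001,-0.00285,0,0.42]' >/dev/null && python3 ck.py && python3 -m pendant '[0,0,-0.0167,-0.00001,-0.00285,0,0.42]' >/dev/null && python3 ck.py && python3 -m pendant '[0,0,-0.0167,-0.00001,-0.00285,0,0.42]' >/dev/null && python3 ck.py && python3 -m pendant '[0,0,-0.0167,-0.00001,-0.00285,0,0.42]' >/dev/null && python3 ck.py && python3 -m pendant '[0,0,-0.0167,-0.00001,-0.00285,0,0.42]' >/dev/null && python3 ck.py && python3 -m pendant '[0,0,-0.0167,-0.00001,-0.00285,0,0.42]' >/dev/null && python3 ck.py && python3 -m pendant '[0,0,-0.0167,-0.00001,-0.00285,0,0.42]' >/dev/null && python3 ck.py && python3 -m pendant '[0,0,-0.0167,-0.00001,-0.00285,0,0.42]' >/dev/null && python3 ck.py && python3 -m pendant '[0,0,-0.0167,-0.00001,-0.00285,0,0.42]' >/dev/null && python3 ck.py && python3 -m pendant '[0,0,-0.0167,-0.00001,-0.00285,0,0.42]' >/dev/null && python3 ck.py && python3 -m pendant '[0,0,-0.0167,-0.00001,-0.00285,0,0.42]' >/dev/null && python3 ck.py && python3 -m pendant '[0,0,-0.0167,-0.00001,-0.00285,0,0.42]' >/dev/null && python3 ck.py && python3 -m pendant '[0,0,-0.0167,-0.00001,-0.00285,0,0.42]' >/dev/null && python3 ck.py
```

```text
th 68.84 r 0.0977 F [ 1.7 -0.1  1.2] drop 0.899 t 16.82
th 69.35 r 0.0977 F [ 1.7  0.7 -0.4] drop 0.900 t 17.00
th 69.84 r 0.0977 F [ 1.3 -0.8  0.4] drop 0.899 t 17.18
th 70.33 r 0.0977 F [ 1.8 -0.7  0.1] drop 0.899 t 17.35
th 70.84 r 0.0977 F [ 1.5 -0.1  0.9] drop 0.899 t 17.52
th 71.34 r 0.0977 F [ 1.4 -1.4  0. ] drop 0.901 t 17.70
th 71.85 r 0.0977 F [ 1.1 -1.1 -0.2] drop 0.898 t 17.88
th 72.35 r 0.0977 F [ 1.8 -1.7 -0.1] drop 0.898 t 18.05
th 72.85 r 0.0977 F [ 1.7 -0.  -1. ] drop 0.899 t 18.23
th 73.35 r 0.0977 F [ 0.7 -0.3 -1.4] drop 0.900 t 18.40
th 73.83 r 0.0976 F [ 1.3 -1.3 -0.2] drop 0.898 t 18.57
th 74.32 r 0.0977 F [ 1.  -0.2 -1. ] drop 0.899 t 18.75
th 74.83 r 0.0977 F [ 1.4 -0.3 -1.2] drop 0.900 t 18.93
th 75.32 r 0.0977 F [ 1.2 -1.1 -0.7] drop 0.898 t 19.10
th 75.81 r 0.0977 F [ 1.4 -1.4  0. ] drop 0.901 t 19.27
th 76.30 r 0.0977 F [ 2.1 -0.7 -0. ] drop 0.899 t 19.45
```

Everything is smooth, so I'm continuing.

```bash

python3 -m pendant '[0,0,-0.0167,-0.00001,-0.00285,0,0.42]' >/dev/null && python3 ck.py && python3 -m pendant '[0,0,-0.0167,-0.00001,-0.00285,0,0.42]' >/dev/null && python3 ck.py && python3 -m pendant '[0,0,-0.0167,-0.00001,-0.00285,0,0.42]' >/dev/null && python3 ck.py && python3 -m pendant '[0,0,-0.0167,-0.00001,-0.00285,0,0.42]' >/dev/null && python3 ck.py && python3 -m pendant '[0,0,-0.0167,-0.00001,-0.00285,0,0.42]' >/dev/null && python3 ck.py && python3 -m pendant '[0,0,-0.0167,-0.00001,-0.00285,0,0.42]' >/dev/null && python3 ck.py && python3 -m pendant '[0,0,-0.0167,-0.00001,-0.00285,0,0.42]' >/dev/null && python3 ck.py && python3 -m pendant '[0,0,-0.0167,-0.00001,-0.00285,0,0.42]' >/dev/null && python3 ck.py && python3 -m pendant '[0,0,-0.0167,-0.00001,-0.00285,0,0.42]' >/dev/null && python3 ck.py && python3 -m pendant '[0,0,-0.0167,-0.00001,-0.00285,0,0.42]' >/dev/null && python3 ck.py && python3 -m pendant '[0,0,-0.0167,-0.00001,-0.00285,0,0.42]' >/dev/null && python3 ck.py && python3 -m pendant '[0,0,-0.0167,-0.00001,-0.00285,0,0.42]' >/dev/null && python3 ck.py && python3 -m pendant '[0,0,-0.0167,-0.00001,-0.00285,0,0.42]' >/dev/null && python3 ck.py && python3 -m pendant '[0,0,-0.0167,-0.00001,-0.00285,0,0.42]' >/dev/null && python3 ck.py && python3 -m pendant '[0,0,-0.0167,-0.00001,-0.00285,0,0.42]' >/dev/null && python3 ck.py && python3 -m pendant '[0,0,-0.0167,-0.00001,-0.00285,0,0.42]' >/dev/null && python3 ck.py && python3 -m pendant '[0,0,-0.0167,-0.00001,-0.00285,0,0.42]' >/dev/null && python3 ck.py && python3 -m pendant '[0,0,-0.0167,-0.00001,-0.00285,0,0.42]' >/dev/null && python3 ck.py && python3 -m pendant '[0,0,-0.0167,-0.00001,-0.00285,0,0.42]' >/dev/null && python3 ck.py && python3 -m pendant '[0,0,-0.0167,-0.00001,-0.00285,0,0.42]' >/dev/null && python3 ck.py
```

```text
th 76.81 r 0.0977 F [ 0.8 -0.9 -0.5] drop 0.899 t 19.62
th 77.30 r 0.0977 F [ 0.7 -1.6 -1.4] drop 0.899 t 19.80
th 77.80 r 0.0977 F [ 1.9 -1.3  0.4] drop 0.899 t 19.98
th 78.30 r 0.0977 F [ 2.1 -0.7 -1.1] drop 0.899 t 20.15
th 78.78 r 0.0977 F [ 1.5 -1.2 -1. ] drop 0.899 t 20.32
th 79.29 r 0.0977 F [ 1.3 -0.8 -1. ] drop 0.899 t 20.50
th 79.80 r 0.0977 F [ 0.7 -0.3  0.1] drop 0.900 t 20.68
th 80.31 r 0.0977 F [ 2.2 -0.9  0.6] drop 0.899 t 20.85
th 80.81 r 0.0977 F [ 1.9  0.5 -0.6] drop 0.899 t 21.02
th 81.31 r 0.0976 F [ 1.3 -0.7  0.4] drop 0.901 t 21.20
th 81.81 r 0.0976 F [ 1.3 -0.1  0.4] drop 0.900 t 21.38
th 82.32 r 0.0977 F [ 1.3 -0.1  0.2] drop 0.901 t 21.55
th 82.81 r 0.0976 F [ 1.2  0.  -0.3] drop 0.898 t 21.73
th 83.31 r 0.0976 F [ 1.2 -0.2 -1.4] drop 0.900 t 21.90
th 83.83 r 0.0976 F [ 2.5 -0.2 -0.3] drop 0.899 t 22.07
th 84.37 r 0.0976 F [ 1.5 -1.4  0.6] drop 0.900 t 22.25
th 84.88 r 0.0977 F [ 1.3  0.4 -0.2] drop 0.900 t 22.43
th 85.37 r 0.0976 F [ 1.9 -0.4  0.8] drop 0.897 t 22.60
th 85.86 r 0.0977 F [1.7 0.3 0.4] drop 0.901 t 22.77
th 86.35 r 0.0976 F [ 1.7 -0.1  0.7] drop 0.900 t 22.95
```

```bash

python3 -m pendant '[0,0,-0.0167,-0.00001,-0.00285,0,0.42]' >/dev/null && python3 ck.py && python3 -m pendant '[0,0,-0.0167,-0.00001,-0.00285,0,0.42]' >/dev/null && python3 ck.py && python3 -m pendant '[0,0,-0.0167,-0.00001,-0.00285,0,0.42]' >/dev/null && python3 ck.py && python3 -m pendant '[0,0,-0.0167,-0.00001,-0.00285,0,0.42]' >/dev/null && python3 ck.py && python3 -m pendant '[0,0,-0.0167,-0.00001,-0.00285,0,0.42]' >/dev/null && python3 ck.py && python3 -m pendant '[0,0,-0.0167,-0.00001,-0.00285,0,0.42]' >/dev/null && python3 ck.py && python3 -m pendant '[0,0,-0.0167,-0.00001,-0.00285,0,0.42]' >/dev/null && python3 ck.py && python3 -m pendant '[0,0,-0.0167,-0.00001,-0.00285,0,0.42]' >/dev/null && python3 ck.py && python3 -m pendant '[0,0,-0.0167,-0.00001,-0.00285,0,0.42]' >/dev/null && python3 ck.py && python3 -m pendant '[0,0,-0.0167,-0.00001,-0.00285,0,0.42]' >/dev/null && python3 ck.py && python3 -m pendant '[0,0,-0.0167,-0.00001,-0.00285,0,0.42]' >/dev/null && python3 ck.py && python3 -m pendant '[0,0,-0.0167,-0.00001,-0.00285,0,0.42]' >/dev/null && python3 ck.py && python3 -m pendant '[0,0,-0.0167,-0.00001,-0.00285,0,0.42]' >/dev/null && python3 ck.py && python3 -m pendant '[0,0,-0.0167,-0.00001,-0.00285,0,0.42]' >/dev/null && python3 ck.py && python3 -m pendant '[0,0,-0.0167,-0.00001,-0.00285,0,0.42]' >/dev/null && python3 ck.py && python3 -m pendant '[0,0,-0.0167,-0.00001,-0.00285,0,0.42]' >/dev/null && python3 ck.py && python3 -m pendant '[0,0,-0.0167,-0.00001,-0.00285,0,0.42]' >/dev/null && python3 ck.py && python3 -m pendant '[0,0,-0.0167,-0.00001,-0.00285,0,0.42]' >/dev/null && python3 ck.py && python3 -m pendant '[0,0,-0.0167,-0.00001,-0.00285,0,0.42]' >/dev/null && python3 ck.py && python3 -m pendant '[0,0,-0.0167,-0.00001,-0.00285,0,0.42]' >/dev/null && python3 ck.py
```

```text
th 86.84 r 0.0976 F [1.1 0.  0.4] drop 0.900 t 23.12
th 87.35 r 0.0976 F [ 0.9 -0.7  0.4] drop 0.899 t 23.30
th 87.85 r 0.0976 F [ 0.9 -0.8 -0.3] drop 0.899 t 23.48
th 88.34 r 0.0976 F [ 1.9 -0.1  0.8] drop 0.900 t 23.65
th 88.85 r 0.0976 F [1.9 0.1 0.8] drop 0.901 t 23.82
th 89.36 r 0.0976 F [1.2 0.7 1. ] drop 0.902 t 24.00
th 89.86 r 0.0976 F [0.8 0.2 0.5] drop 0.900 t 24.18
th 90.39 r 0.0976 F [1.4 0.1 0.3] drop 0.936 t 24.35
```

The pin is dropping at this step. I'll back off slightly so the finger leaves the post, then check.

```bash
python3 -m pendant '[0,0,0,0,0.012,0,0.42, 0,0,0,0,0.025,0,0.42, 0,0,0,0,0.025,0,0.42]' >/dev/null; python3 ck.py; python3 - <<'E'
from h import *
d=cam("scene")
for z in(.081,.068): u,v=proj(d,[.5703,-.0552,z]); print(z,pt(d,u,v).round(4))
print(d["depth"][194:204,276])
E
```

```text
th 85.85 r 0.0979 F [-0.8 -0.3  0.2] drop 0.995 t 24.77
0.081 [ 0.6457 -0.0224  0.0357]
0.068 [ 0.5702 -0.0552  0.0681]
[1.0078834  1.0037491  0.9943349  0.9928323  0.9841475  0.9105867
 0.906603   0.89996773 0.9008064  0.89883244]
```

The head top is now at 0.068 m, exactly 13 mm lower, so the pin is fully home. I'll lift straight up off the post.

```bash
python3 -m pendant '[0,0,0,0,0,-0.05,0.42, 0,0,0,0,0,-0.15,0.42, 0,0,0,0,0,-0.3,0.42, 0,0,0,0,0,-0.45,0.42, 0,0,0,0,0,-0.5,0.42, 0,0,0,0,0,-0.5,0.42, 0,0,0,0,0,-0.5,0.42]'; python3 ck.py
python3 - <<'E'
from h import *
d=cam("wrist");s=cam("scene");o=np.zeros((560,800,3),np.uint8)
o[:384,:512]=cv2.cvtColor(d["image"],cv2.COLOR_RGB2BGR); o[:280,512:]=cv2.resize(cv2.cvtColor(s["image"],cv2.COLOR_RGB2BGR)[165:235,210:282],(288,280),interpolation=cv2.INTER_CUBIC)
cv2.imwrite("pics/f.png",o)
c=np.array([.589,-.0016]);w=np.radians(160.7); W=c+.095*np.array([np.cos(w),np.sin(w)]);print("window in scene",proj(s,[*W,.02]))
E
```

```text
t: 25.75
tool_pos: [0.5947, 0.096, 0.1891]
tool_rot: [-2.207, -2.232, 0.004]
contact_force: [0.1, 0.5, -0.9]
opening: 0.0359
grip_force: 0.0
th 86.67 r 0.0978 F [ 0.1  0.5 -0.9] drop 0.995 t 25.75
window in scene [232.90822568 221.39521703]
```

View pics/f.png

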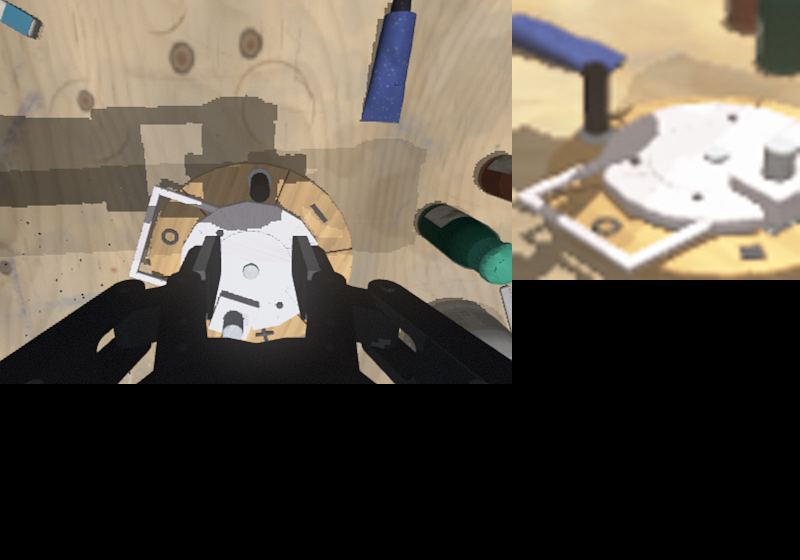

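The ring mark shows in the window at wrist (170,237), the pin's head is flush on the guide, and the hand is clear. Handing in.

```bash
python3 -c "from station import ctrl; print(ctrl.finish_job())"
```

```text
the job is handed in; nothing more can be done
None
```

The job is handed in at about 26 s: the pin dropped fully home in the guide with the ring mark in the window, the gripper is clear, and I touched none of the bystanders or look-alikes; the hand-in returned no verdict.

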